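Put the seasonings into their stands

ROBOT

A 6-joint arm with a two-finger parallel gripper is mounted at the origin on a cart in front of the work surface, level with it; the furniture and walls round the work are solid. World frame = base frame: x ahead of the robot, y to its left, z up, the work surface at z = 0. Lengths are in mm, angles in rad, forces in N, time in s.
With the tool pointing down it reaches from about 275 to 1000 mm from the base axis. Payload 8.4 kg.
Tool frame: the origin (TCP) lies midway between the tips of the shut fingers; the grasp point (between the pads) lies ctrl.grip_depth behind it (ctrl.grip_depth is the distance from the TCP to the grasp point, in mm); z points along the fingers, y is the line along which they close (so a half turn about z gives the same grasp; the last joint's range is limited). The gripper opens to 85 mm and grips with 20 to 120 N. Pads are 22 mm wide; open, the fingers measure 114 mm over their backs; the gripper's body (76 mm by 85 mm) begins 54 mm behind the grasp point. The pads swing forward as they close: fully open they stand 13 mm farther back than shut.
Start: joints at [1.111, 0.353, 1.633, -0, 1.155, -0.002], TCP at [276.234, 560.645, 231.281] pointing down, gripper open.
Joint ranges: [-2.63, 2.63], [-0.92, 2.1], [0.06, 2.66], [-1.3, 4.44], [0, 2.69], [-3.02, 3.02]. Speed limits (rad/s): [2.22, 2.22, 2.79, 3.14, 3.14, 3.14].

INTERFACE

Orientations are given as a unit quaternion [x, y, z, w].
In Python, from workcell import ctrl gives the robot as it stands. The module is installed in compiled form; this text tells all that it offers.
- The arm moves only by the tool play_rows, never from a script. Its argument "plan" is a list of rows, each a list of 7 numbers: the shift along the tool's x, y, z in mm, then the turn, a rotation vector about the tool's x, y, z in rad, then the closure, from 0 (fully open) to 1 (shut). In form: [[x, y, z, rx, ry, rz, gripper], ...]. A call has 1 to 5 rows; each row is the pose to reach, as a shift and turn from the pose commanded when the call began, along the tool's axes at that moment; what a row does not reach only later rows make up. A row lasts 1/12 s, in which the tool goes at most 41.7 mm and 7.16 degrees, less where a joint would pass 70% of its speed; a pose out of reach is approached as far as the arm can. A call with a gripper value outside its range is refused whole. The fingers move at their own pace and stop on an object; the grip force is fixed at half the most. Time passes only in rows, so rows that repeat a pose let the fingers close. It gives the time, the measured TCP pose, the force, the opening and the grip force at its end, in the units of the state.
- ctrl.get_state(): the state, without advancing time (a new reading comes with each control period).
- ctrl.grab_frame(name): name is "scene" or "top"; returns the picture (480x640x3 uint8, red, green, blue); there is no depth.
- ctrl.get_calibration(name): a dict with "mtx" (3x3 intrinsics, pixels), "k1" (the pictures are not rectified: a ray, as slopes to the right and down, at radius r is drawn at 1 + k1 r^2 times it, then the intrinsics apply), "eye" and "orientation" of the camera in the world. Camera axes: x right, y down, z forward; pixel columns grow to the right and rows downward; lengths in mm; the calibration is good to about 2 mm. A picture is of the moment at which its call begins. get_calibration takes no time and is no camera call.
- ctrl.hand_in(): hands the job in; it is judged then, once.
The state is a dict: "time": time; "qpos": joint angles; "joint_velocities": joint speeds; "effort": joint torques, N m; "position": TCP position; "ee_rot": TCP orientation; "ft_force": force on the tool from outside, world axes, zero at the start; "moment": the same for the moment, N m; "gripper_width": opening from 0.0 (shut) to 1.0 (fully open); "finger_force": force on a finger pad.
Only numpy, scipy, OpenCV 4.12 (cv2) and the standard library are available. Lean on these libraries where they do the work, as an engineer would, in place of code of your own. Each camera call takes 0.05 s, during which the arm holds its last target. There are 200 camera calls.

TASK

Put the seasonings away in the wooden stands: the little pot with the wood-coloured lid into the stand with the large round recess, the salt shaker into the one with the small round recess, and the two gold-capped spice jars into the two with square recesses, one in each (either way round). Set each of them down upright, right down on the floor of its recess, without dropping it or knocking anything over, and leave the food tin and the tea light where they stand.

Things in the scene. Friction and masses are not known exactly. Their poses are not given: they have to be found in the camera images.
- little_pot: low round pot with a wood-coloured lid over a white base, straight-sided, 62 mm across, 35 mm tall, lid fixed; about 0.07 kg. Grip it by its lid from above (upper 20 mm), so that the fingertips stay above the stand's top when it is set down. Origin: centre of its underside; z up along its axis
- shaker: salt shaker, round, 44 mm across and 90 mm tall, grey with a perforated rounded steel top (34 mm across above 74 mm); straight enough to grip about 50 mm up; about 0.1 kg. Origin: centre of its underside; z up along its axis
- spice_jar_a: spice jar, square with rounded corners, 42 x 42 mm and 96 mm tall, clear with a gold-coloured cap from about 76 mm up (cap round, 41 mm across); about 0.11 kg. With a red and green label. Origin: centre of its underside; z up, x and y square to its flat faces
- spice_jar_b: spice jar, square with rounded corners, 42 x 42 mm and 96 mm tall, clear with a gold-coloured cap from about 76 mm up (cap round, 41 mm across); about 0.11 kg. With a light yellow-brown label. Origin: centre of its underside; z up, x and y square to its flat faces
- stand_pot: wooden stand, a 88 x 88 mm square block 14 mm high, fixed on the worktop, with one large round (78 mm across) recess in its top, 8 mm deep (grey felt floor 6 mm above the worktop, mouth slightly chamfered), centred. Origin: centre of its underside; z up, x and y along the block's sides
- stand_shaker: wooden stand, a 88 x 88 mm square block 14 mm high, fixed on the worktop, with one small round (60 mm across) recess in its top, 8 mm deep (grey felt floor 6 mm above the worktop, mouth slightly chamfered), centred. Origin: centre of its underside; z up, x and y along the block's sides
- stand_jar_a: wooden stand, a 88 x 88 mm square block 14 mm high, fixed on the worktop, with one square (60 x 60 mm) recess in its top, 8 mm deep (grey felt floor 6 mm above the worktop, mouth slightly chamfered), centred. Origin: centre of its underside; z up, x and y along the block's sides and along the recess's sides
- stand_jar_b: wooden stand, a 88 x 88 mm square block 14 mm high, fixed on the worktop, with one square (60 x 60 mm) recess in its top, 8 mm deep (grey felt floor 6 mm above the worktop, mouth slightly chamfered), centred. Origin: centre of its underside; z up, x and y along the block's sides and along the recess's sides. Just like the other square one
- food_tin: bystander: small food tin with green label, round, 57 mm across, 72 mm tall, loose; stays where it is. Origin: centre of its underside, z up
- tea_light: bystander: tea light in a metal cup, round, 38 mm across, 19 mm tall, loose; stays where it is. Origin: centre of its underside, z up. (The other crockery and groceries stand fixed along the back and the back corners of the worktop, behind all of these; a wall cabinet hangs over the back of the worktop, so carry things low (0.13 m under them is enough) and along the front half of the worktop.)

How it is judged (in metres and radians):
At the end, for the whole second after the job is handed in: Little pot in the large round recess, shaker in the small round one (centres within 13 mm), one spice jar in each square one (15 mm); all with underside 3 to 9.5 mm above the worktop, upright within 0.08 rad, let go, at rest; food tin and tea light within 25 mm of their start (horizontal distance between little_pot and stand_pot below 0.013 m and height (world z) of little_pot between 0.003 and 0.0095 m and horizontal distance between shaker and stand_shaker below 0.013 m and height (world z) of shaker between 0.003 and 0.0095 m and (((horizontal distance between spice_jar_a and stand_jar_a below 0.015 m and height (world z) of spice_jar_a between 0.003 and 0.0095 m) and (horizontal distance between spice_jar_b and stand_jar_b below 0.015 m and height (world z) of spice_jar_b between 0.003 and 0.0095 m)) or ((horizontal distance between spice_jar_a and stand_jar_b below 0.015 m and height (world z) of spice_jar_a between 0.003 and 0.0095 m) and (horizontal distance between spice_jar_b and stand_jar_a below 0.015 m and height (world z) of spice_jar_b between 0.003 and 0.0095 m))) and angle between each of little_pot, shaker, spice_jar_a, spice_jar_b's own z axis and vertical below 0.08 rad and linear speed of each of little_pot, shaker, spice_jar_a, spice_jar_b below 0.02 m/s and contact force between the fingers and little_pot below 0.01 N and contact force between the fingers and shaker below 0.01 N and contact force between the fingers and spice_jar_a below 0.01 N and contact force between the fingers and spice_jar_b below 0.01 N and distance of each of food_tin, tea_light from where it was at the start of the episode below 0.025 m); the robot touches nothing.
It fails at once if one of the loose things is knocked over (tilted more than 0.7 rad) (angle between any of little_pot, shaker, spice_jar_a, spice_jar_b, food_tin, tea_light's own z axis and vertical above 0.7 rad).
It fails at once if a seasoning is dropped (out of the fingers while its underside is more than 50 mm above the worktop) ((height (world z) of little_pot above 0.05 m and contact force between the fingers and little_pot below 0.01 N) or (height (world z) of shaker above 0.05 m and contact force between the fingers and shaker below 0.01 N) or (height (world z) of spice_jar_a above 0.05 m and contact force between the fingers and spice_jar_a below 0.01 N) or (height (world z) of spice_jar_b above 0.05 m and contact force between the fingers and spice_jar_b below 0.01 N)).
It fails at once if the food tin or the tea light is shifted by more than 25 mm (distance of any of food_tin, tea_light from where it was at the start of the episode above 0.025 m).
It also fails if it takes over 115 s, if anything falls off the work surface, if the arm or the gripper's body presses on something with over 40 N, if the wrist force passes 120 N, or if a joint passes its speed limit or range.

## Working session

There is one attempt and no reset: what is moved stays moved. The work goes in short steps, Python scripts to look and compute and a tool call to move; the robot and the scene stay as the last step left them, time stands still between calls to the robot, and variables do not carry over. Pictures are saved under pics/ and viewed, at most 14 in all, crops included, and the job is handed in when it is done.

Besides the shell and the picture viewer there is one more tool, called after ">>>" as a command line: name --pt "numbers of a row" for each row, then --argument value for the rest. play_rows: Moves the arm, as the interface text tells. Its arguments: {"type":"object","properties":{"plan":{"type":"array"}},"required":["plan"]}

```bash
mkdir -p pics; python3 - <<'E'
from workcell import ctrl
import cv2
s=ctrl.get_state(); print(s, ctrl.grip_depth)
for n in("scene","top"):
    print(n,ctrl.get_calibration(n))
    cv2.imwrite(f"pics/{n}0.png",ctrl.grab_frame(n)[:,:,::-1])
E
```

```text
{'time': 0.0, 'qpos': array([ 1.11060087e+00,  3.53661024e-01,  1.63415391e+00, -5.46534976e-06,
        1.15522855e+00, -2.40533965e-03]), 'joint_velocities': array([ 0.00088799, -0.00074074,  0.0001384 , -0.00018138, -0.00202995,
       -0.00066308]), 'effort': array([ 3.74113326e-03, -6.05223584e+01, -3.42071486e+01,  2.61128998e-04,
        9.12789517e-03,  9.52073833e-06]), 'position': array([276.01237817, 560.19566388, 230.54519667]), 'ee_rot': array([ 2.26900404e-01,  9.73917697e-01, -7.06669493e-04, -1.63863931e-04]), 'ft_force': array([-0.20448117,  0.71195266,  0.28400916]), 'moment': array([0.01967811, 0.02316415, 0.01052869]), 'finger_force': 0.0, 'gripper_width': 1.0024311498030263} 18.700000000000003
scene {'mtx': array([[434.4635495 ,   0.        , 318.22888735],
       [  0.        , 434.4635495 , 242.38298047],
       [  0.        ,   0.        ,   1.        ]]), 'k1': -0.066948467140534, 'eye': array([  58.55668428, -452.37990042,  818.79162951]), 'orientation': array([ 0.8901424 , -0.32869624,  0.10206945, -0.29864213])}
top {'mtx': array([[547.45014815,   0.        , 319.41189983],
       [  0.        , 547.45014815, 238.23550746],
       [  0.        ,   0.        ,   1.        ]]), 'k1': -0.15794259386475445, 'eye': array([ 283.26577187,    4.17206278, 1403.05164442]), 'orientation': array([ 0.71577916, -0.69658997,  0.03556729, -0.03402319])}
```

View pics/scene0.png

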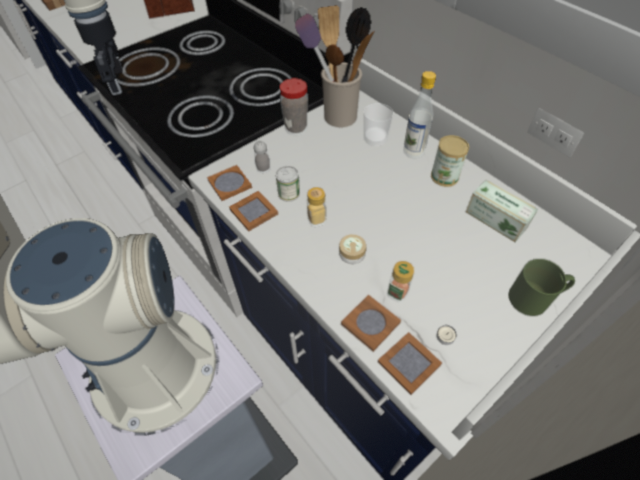

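View pics/top0.png

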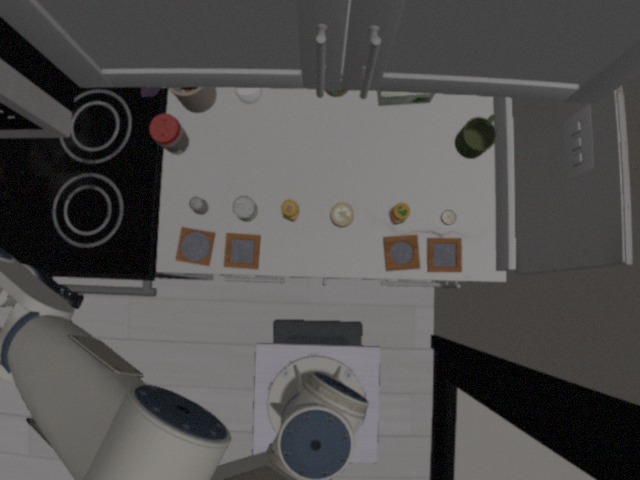

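The scene picture and the top picture agree on the layout. In the top picture, left to right, I see the shaker (198,204), tin (244,208), jar b (290,208), pot (342,214), jar a (401,212) and tea light (448,216). The stands are at (195,246) round, (242,251) square, (402,252) round and (444,254) square. I'll zoom in to measure.

```bash
python3 - <<'E'
import cv2,numpy as np
im=cv2.imread("pics/top0.png")
def up(c): return cv2.resize(c,None,fx=5,fy=5,interpolation=cv2.INTER_CUBIC)
a=im[185:280,165:325]; b=im[185:280,325:485]
o=np.vstack([cv2.resize(up(a),(800,475)),])
def grid(c,x0,y0):
    u=up(c)
    for x in range(x0,x0+160,20): cv2.putText(u,str(x),((x-x0)*5,10),0,.35,(0,0,255),1); cv2.line(u,((x-x0)*5,12),((x-x0)*5,20),(0,0,255),1)
    for y in range(y0+5,y0+95,10): cv2.putText(u,str(y),(0,(y-y0)*5),0,.35,(0,0,255),1)
    return u
cv2.imwrite("pics/tA.png",grid(a,165,185)); cv2.imwrite("pics/tB.png",grid(b,325,185))
E
```

```text
(no output)
```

View pics/tA.png

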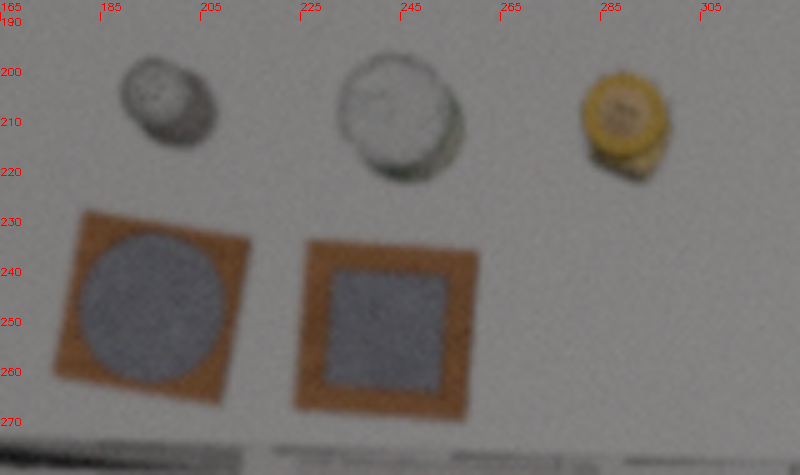

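View pics/tB.png

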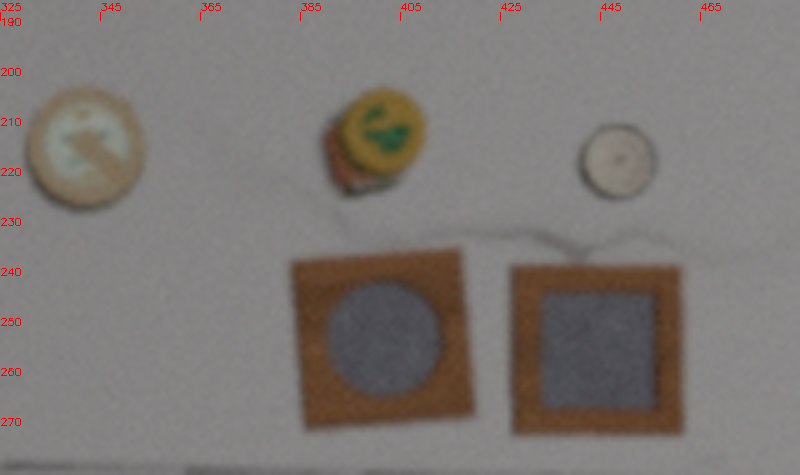

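Crop A shows the large round recess (pot stand) centred near (152,307) in crop pixels, with a square stand at (386,330). Crop B shows the small round recess (shaker stand) at (383,339) and the second square stand at (597,350). Next I'll compute positions and check them by overlay in the scene view.

```bash
cat > h.py <<'E'
import cv2,numpy as np
from workcell import ctrl
from scipy.spatial.transform import Rotation as R
def cam(n):
    c=ctrl.get_calibration(n); return c["mtx"],c["k1"],np.array(c["eye"]),R.from_quat(c["orientation"])
def ray(n,px,z):
    K,k,e,r=cam(n)
    p=cv2.undistortPoints(np.float64([[px]]),K,np.array([k,0,0,0.]))[0,0]
    d=r.apply([p[0],p[1],1]); return e+d*(z-e[2])/d[2]
def proj(n,P):
    K,k,e,r=cam(n)
    v=r.inv().as_rotvec(); t=-r.inv().apply(e)
    return cv2.projectPoints(np.float64(P).reshape(-1,1,3),v,t,K,np.array([k,0,0,0.]))[0][:,0]
def circ(x,y,z,rad): 
    a=np.linspace(0,2*np.pi,40); return np.c_[x+rad*np.cos(a),y+rad*np.sin(a),0*a+z]
def sq(x,y,z,h,yaw):
    c=np.array([[1,1],[-1,1],[-1,-1],[1,-1],[1,1]])*h; cc,s=np.cos(yaw),np.sin(yaw)
    return np.c_[x+c[:,0]*cc-c[:,1]*s,y+c[:,0]*s+c[:,1]*cc,np.full(5,z)]
E
cat > m.py <<'E'
from h import *
A=lambda x,y:((x+.5)/5-.5+165,(y+.5)/5-.5+185)
B=lambda x,y:((x+.5)/5-.5+325,(y+.5)/5-.5+185)
for n,p,z in [("shaker",A(155,92),86),("tin",A(397,107),72),("jar_b",A(625,115),96),("pot",B(85,148),35),("jar_a",B(383,132),96),("tea",B(617,161),19)]:
    print(n,ray("top",p,z).round(1))
for n,f,cs in [("st_pot",A,[(84,210),(250,238),(221,404),(54,375)]),("st_L",A,[(308,240),(478,252),(465,420),(295,408)]),("st_sh",B,[(290,261),(460,248),(475,415),(306,431)]),("st_R",B,[(511,266),(682,266),(683,434),(513,434)])]:
    c=np.array([ray("top",f(*q),14) for q in cs]); d=c[1]-c[0]; print(n,c.mean(0).round(1),np.linalg.norm(d).round(1),"yaw",np.degrees(np.arctan2(-d[0],-d[1])*-1).round(1))
E
python3 m.py
python3 - <<'E'
import cv2,numpy as np
im=cv2.imread("pics/scene0.png")
up=lambda x0,y0,w,h,f:cv2.resize(im[y0:y0+h,x0:x0+w],None,fx=f,fy=f,interpolation=cv2.INTER_CUBIC)
a=up(242,136,96,96,4);b=up(320,225,100,96,4)
cv2.imwrite("pics/sj.png",np.hstack([a,b]))
E
```

```text
shaker [491.9 309.   86. ]
tin [489.5 191.   72. ]
jar_b [484.7  77.   96. ]
pot [480.9 -51.3  35. ]
jar_a [ 484.1 -193.2   96. ]
tea [ 484.5 -326.6   19. ]
st_pot [392.  321.6  14. ] 88.3 yaw -8.0
st_L [383.5 199.9  14. ] 87.8 yaw -2.5
st_sh [ 390.1 -206.8   14. ] 88.1 yaw 5.9
st_R [ 387.2 -318.    14. ] 89.6 yaw 1.6
```

View pics/sj.png

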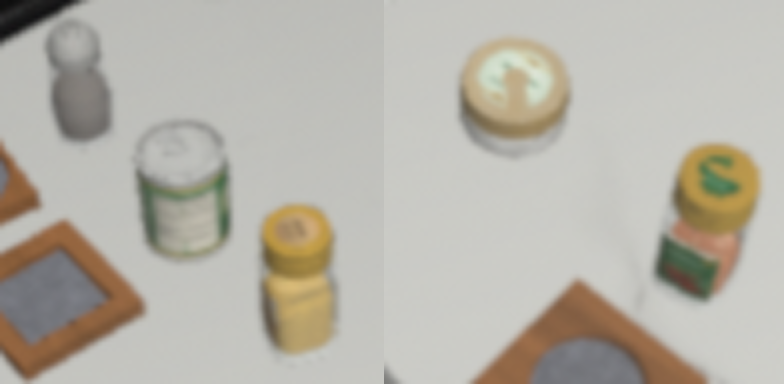

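The scene crop shows jar b with a front base edge from (277,350) to (330,338), and jar a with one from (655,280) to (710,299). I'll derive the yaws and check all positions with an overlay.

```bash
cat > o.py <<'E'
from h import *
f1=lambda x,y:(242+x/4,136+y/4); f2=lambda x,y:(320+(x-384)/4,225+y/4)
yaw={}
for n,f,p,q in [("b",f1,(277,350),(330,338)),("a",f2,(655,280),(710,299))]:
    a=ray("scene",f(*p),3);b=ray("scene",f(*q),3);d=b-a;y=np.arctan2(d[1],d[0]);y=(y+np.pi/4)%(np.pi/2)-np.pi/4
    print(n,a.round(),b.round(),np.linalg.norm(d).round(),np.degrees(y).round(1));yaw[n]=y
O={}
for n in("scene","top"):
    im=cv2.imread(f"pics/{n}0.png")
    im=cv2.resize(im,None,fx=5,fy=5,interpolation=cv2.INTER_CUBIC)
    def L(P,c): cv2.polylines(im,[np.int32((proj(n,P)+.5)*5)],False,c,1)
    r,g=(0,0,255),(255,0,0)
    L(circ(491.9,309,0,22),g);L(circ(491.9,309,70,22),g);L(circ(491.9,309,78,17),r)
    L(circ(489.5,191,72,28.5),r);L(circ(489.5,191,0,28.5),g)
    for x,y,k in((484.7,77,"b"),(484.1,-193.2,"a")): L(circ(x,y,96,20.5),r);L(sq(x,y,0,21,yaw[k]),g);L(sq(x,y,70,21,yaw[k]),g)
    L(circ(480.9,-51.3,35,31),r);L(circ(480.9,-51.3,0,31),g);L(circ(484.5,-326.6,19,19),r)
    for x,y,w in((392,321.6,-8),(383.5,199.9,-2.5),(390.1,-206.8,5),(387.2,-318,.5)): L(sq(x,y,14,44,np.radians(w)),r)
    c=lambda x,y,w,h: im[5*y:5*(y+h),5*x:5*(x+w)]
    O[n]=c
s,t=O["scene"],O["top"]
cv2.imwrite("pics/ov.png",cv2.resize(np.vstack([np.hstack([s(205,135,80,80),s(275,150,80,80)]),np.hstack([s(330,225,80,80),s(365,255,80,80)])]),(600,600)))
cv2.imwrite("pics/ovt.png",np.vstack([cv2.resize(t(170,190,160,85),(800,300)) ,cv2.resize(t(325,190,160,85),(800,300))]))
E
python3 o.py
```

```text
b [468.  76.   3.] [498.  62.   3.] 33.0 -24.6
a [ 465. -185.    3.] [ 479. -212.    3.] 31.0 26.8
```

View pics/ov.png

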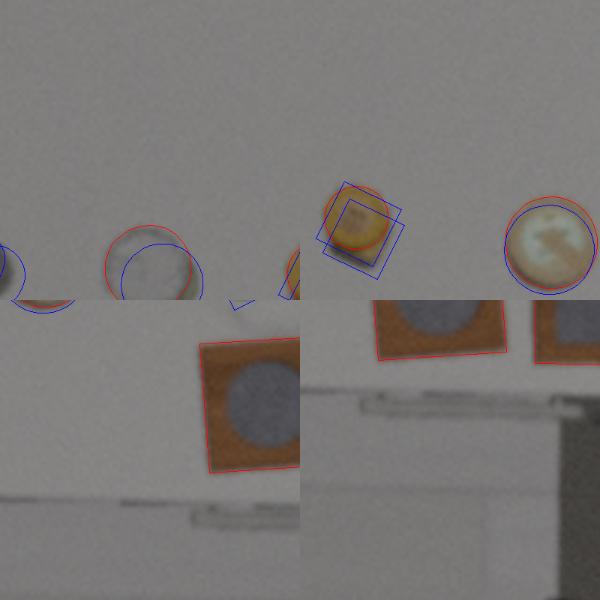

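View pics/ovt.png

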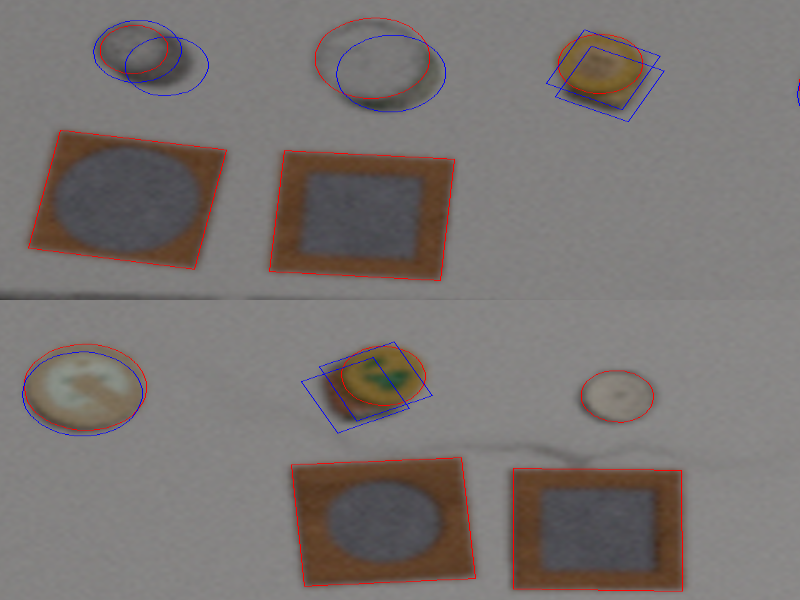

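The scene half of that overlay showed the wrong image, because of a late-binding slip in my code. In the top half the stands fit to within a pixel, but the base circles of the tall things overshoot a little at lower right. I'll redo the scene check.

```bash
sed -i 's/c=lambda x,y,w,h: im\[/c=lambda x,y,w,h,im=im: im[/' o.py; sed -i 's/s(205,135,80,80),s(275,150,80,80)/s(225,130,80,80),s(285,170,80,80)/;s/s(365,255,80,80)/s(375,260,80,80)/;s/(600,600)/(800,600)/' o.py; sed -i 's/np.vstack(\[np.hstack(\[s(225/np.vstack([np.hstack([s(225/' o.py; sed -i 's/80,80)/80,60)/g' o.py; python3 o.py
```

```text
b [468.  76.   3.] [498.  62.   3.] 33.0 -24.6
a [ 465. -185.    3.] [ 479. -212.    3.] 31.0 26.8
```

View pics/ov.png

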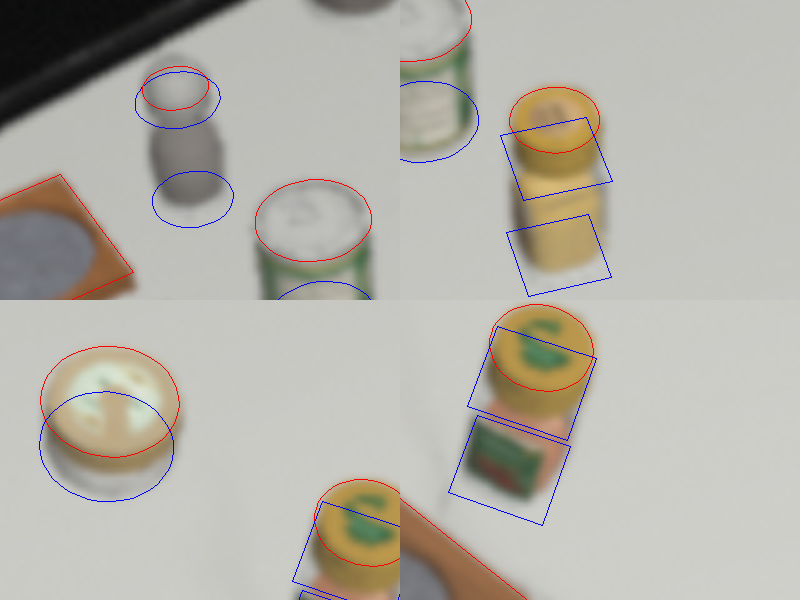

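>>> play_rows --pt "-31 -13 0 0 0 0.12 0" --pt "-61 -26 0 0 0 0.24 0" --pt "-92 -39 0 0 0 0.36 0" --pt "-122 -52 0 0 0 0.48 0" --pt "-153 -64.5 0 0 0 0.6 0"

```text
time: 0.52
position: [385.4, 433.7, 230.9]
ee_rot: [0.507, 0.862, -0.0, -0.0]
ft_force: [0.6, -0.2, 0.5]
gripper_width: 0.999
finger_force: 0.0
```

>>> play_rows --pt "-32 6.5 0 0 0 0.103 0" --pt "-65 13 0 0 0 0.206 0" --pt "-97 20 0 0 0 0.309 0" --pt "-130 26 0 0 0 0.412 0" --pt "-162 33 0 0 0 0.513 0"

```text
time: 0.93
position: [493.8, 308.6, 231.0]
ee_rot: [0.709, 0.705, -0.0, -0.0]
ft_force: [1.2, 0.4, -0.2]
gripper_width: 0.997
finger_force: 0.0
```

>>> play_rows --pt "0 0 0 0 0 0 0" --pt "0 0 0 0 0 0 0"

```text
time: 1.1
position: [493.9, 308.9, 230.9]
ee_rot: [0.708, 0.706, -0.0, -0.0]
ft_force: [-0.3, -0.1, 0.3]
gripper_width: 1.003
finger_force: 0.0
```

>>> play_rows --pt "0 0 40 0 0 0 0" --pt "0 0 80 0 0 0 0" --pt "0 0 120 0 0 0 0" --pt "0 0 160 0 0 0 0" --pt "0 0 199 0 0 0 0"

```text
time: 1.52
position: [492.0, 311.2, 30.6]
ee_rot: [0.706, 0.708, 0.0, -0.0]
ft_force: [-0.3, 0.5, 0.5]
gripper_width: 0.999
finger_force: 0.0
```

>>> play_rows --pt "0 0 0 0 0 0 0.3" --pt "0 0 0 0 0 0 0.6" --pt "0 0 0 0 0 0 1" --pt "0 0 0 0 0 0 1" --pt "0 0 0 0 0 0 1"

```text
time: 1.93
position: [494.5, 311.7, 35.6]
ee_rot: [0.707, 0.707, 0.002, 0.0]
ft_force: [-2.5, 1.3, 4.5]
gripper_width: 0.433
finger_force: 59.3
```

>>> play_rows --pt "0 0 0 0 0 0 1" --pt "0 0 0 0 0 0 1" --pt "0 0 0 0 0 0 1"

```text
time: 2.18
position: [494.5, 311.6, 35.5]
ee_rot: [0.707, 0.707, 0.002, 0.0]
ft_force: [-2.9, 0.5, 6.3]
gripper_width: 0.428
finger_force: 59.7
```

```bash
cat > snap.py <<'E'
import sys,cv2
from workcell import ctrl
n,x,y,w,h,o=sys.argv[1],*map(int,sys.argv[2:6]),sys.argv[6]
cv2.imwrite("pics/%s_f.png"%o,ctrl.grab_frame(n)[:,:,::-1])
im=cv2.imread("pics/%s_f.png"%o)
cv2.imwrite("pics/%s.png"%o,cv2.resize(im[y:y+h,x:x+w],None,fx=4,fy=4,interpolation=cv2.INTER_CUBIC))
E
python3 snap.py scene 180 90 180 140 g1
```

```text
(no output)
```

View pics/g1.png

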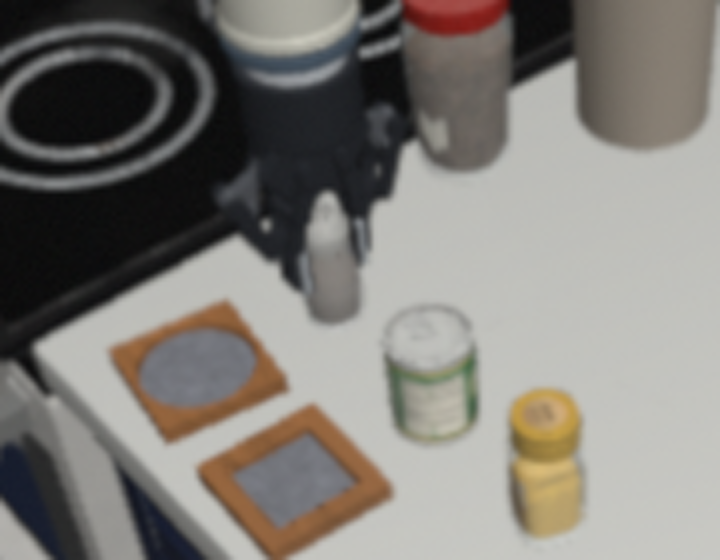

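The picture shows the shaker between the fingertips near (330,260), upright. The opening is 36 mm and the arm was pushed up about 5 mm, which suggests a tapered body. I'll lift slightly and check the hold.

>>> play_rows --pt "0 0 -5 0 0 0 1" --pt "0 0 -10 0 0 0 1" --pt "0 0 -20 0 0 0 1" --pt "0 0 -30 0 0 0 1" --pt "0 0 -30 0 0 0 1"

```text
time: 2.65
position: [494.7, 311.1, 65.2]
ee_rot: [0.707, 0.707, 0.002, 0.0]
ft_force: [0.9, -0.0, -0.4]
gripper_width: 0.43
finger_force: 59.7
```

```bash
python3 snap.py scene 215 110 110 100 g2
```

```text
(no output)
```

View pics/g2.png

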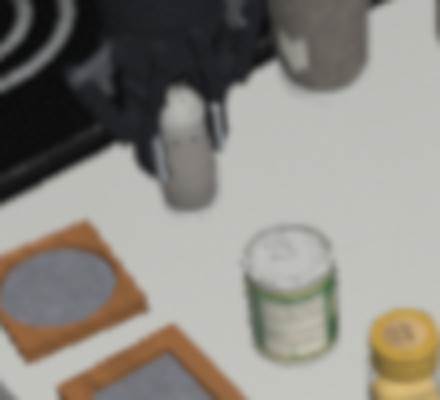

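```bash
python3 - <<'E'
from h import *
for p in [(187,196),(189,198),(191,200)]: print(ray("scene",(215+p[0]/4,110+p[1]/4),30).round(1))
print(proj("scene",[[494.7,311.1,30],[494.7,311.1,115]])*4-[860,440])
E
```

```text
[496.4 315.6  30. ]
[496.3 313.1  30. ]
[496.2 310.6  30. ]
[[188.82380877 200.63541713]
 [173.21311179  99.41823751]]
```

>>> play_rows --pt "0 -5 -30 0 0 0 1" --pt "0 -20 -60 0 0 0 1" --pt "0 -40 -90 0 0 0 1" --pt "-20 -60 -100 0 0 0 1" --pt "-50 -80 -100 0 0 0 1"

```text
time: 3.12
position: [414.5, 262.3, 165.1]
ee_rot: [0.706, 0.708, 0.003, 0.001]
ft_force: [1.7, 0.1, -0.4]
gripper_width: 0.43
finger_force: 60.1
```

>>> play_rows --pt "-38 -5 0 0 0 0 1" --pt "-76 -10 0 0 0 0 1" --pt "-114 -15 0 0 0 0 1" --pt "-152 -20 0 0 0 0 1" --pt "-190 -25 0 0 0 0 1"

```text
time: 3.53
position: [387.4, 68.7, 162.3]
ee_rot: [0.707, 0.707, 0.0, 0.0]
ft_force: [0.7, -0.5, -1.8]
gripper_width: 0.434
finger_force: 60.1
```

>>> play_rows --pt "-38 0 0 0 0 0 1" --pt "-76 0 0 0 0 0 1" --pt "-114 0 0 0 0 0 1" --pt "-152 0 0 0 0 0 1" --pt "-190 0 0 0 0 0 1"

```text
time: 3.95
position: [387.7, -121.7, 162.4]
ee_rot: [0.707, 0.707, 0.0, 0.0]
ft_force: [0.8, 0.3, -1.1]
gripper_width: 0.431
finger_force: 60.1
```

>>> play_rows --pt "-30 0 0 0 0 0 1" --pt "-60 0 0 0 0 0 1" --pt "-80 0 0 0 0 0 1" --pt "-88 0 0 0 0 0 1" --pt "-88 0 0 0 0 0 1"

```text
time: 4.37
position: [388.2, -209.1, 162.2]
ee_rot: [0.708, 0.706, -0.0, 0.0]
ft_force: [-0.8, 0.3, -1.5]
gripper_width: 0.426
finger_force: 60.1
```

>>> play_rows --pt "1 1 30 0 0 0 1" --pt "1 1 60 0 0 0 1" --pt "1 1 90 0 0 0 1" --pt "1 1 102 0 0 0 1" --pt "1 1 102 0 0 0 1"

```text
time: 4.78
position: [387.1, -204.3, 57.7]
ee_rot: [0.707, 0.707, -0.001, -0.003]
ft_force: [-0.2, 0.5, -1.6]
gripper_width: 0.433
finger_force: 60.1
```

```bash
python3 snap.py scene 310 240 150 140 g3
```

```text
(no output)
```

View pics/g3.png

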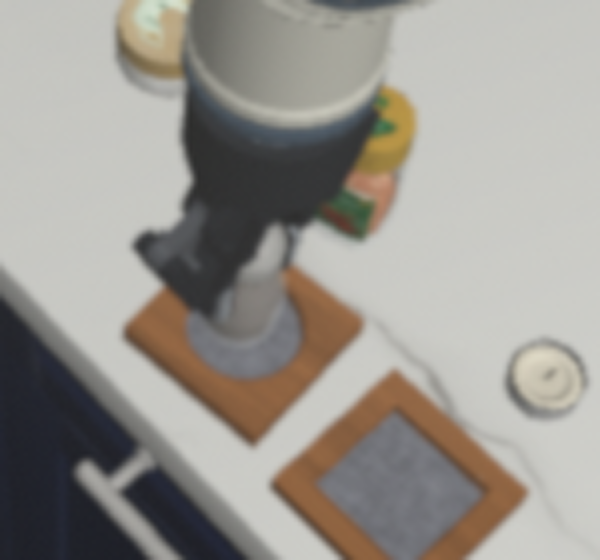

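The shaker hangs over the round recess, with its base near (252,325) and still above the floor. I'll let the arm settle and compare numbers.

>>> play_rows --pt "0 0 0 0 0 0 1" --pt "0 0 0 0 0 0 1" --pt "0 0 0 0 0 0 1"

```text
time: 5.08
position: [390.1, -206.9, 61.5]
ee_rot: [0.707, 0.707, 0.0, 0.001]
ft_force: [-0.7, 0.5, -0.5]
gripper_width: 0.426
finger_force: 60.1
```

```bash
python3 - <<'E'
from h import *
for P in ([390.1,-206.8,22],[390.1,-206.8,6],[387.1,-204.3,22]):
    print((proj("scene",[P])*4-[1240,960]).round(), [ (proj("scene",circ(*P,r))*4-[1240,960])[:,1].max().round() for r in(22,)])
E
```

```text
[[242. 315.]] [np.float64(354.0)]
[[240. 329.]] [np.float64(368.0)]
[[234. 315.]] [np.float64(355.0)]
```

```bash
python3 - <<'E'
from h import *
p=lambda *P:(proj("scene",[P])*4-[1240,960])[0].round(1)
b=p(390,-207,25); print(b,p(400,-207,25)-b,p(390,-197,25)-b,p(390,-207,35)-b, p(390,-207,110))
E
python3 snap.py scene 350 280 60 60 g4; python3 - <<'E'
import cv2
im=cv2.imread("pics/g4.png"); cv2.imwrite("pics/g4.png",cv2.resize(im,None,fx=2.4,fy=2.4,interpolation=cv2.INTER_CUBIC))
E
```

```text
[242.8 312.4] [ 14.1 -11.6] [-13.8 -13.4] [ 1.6 -9.1] [258.  228.9]
```

View pics/g4.png

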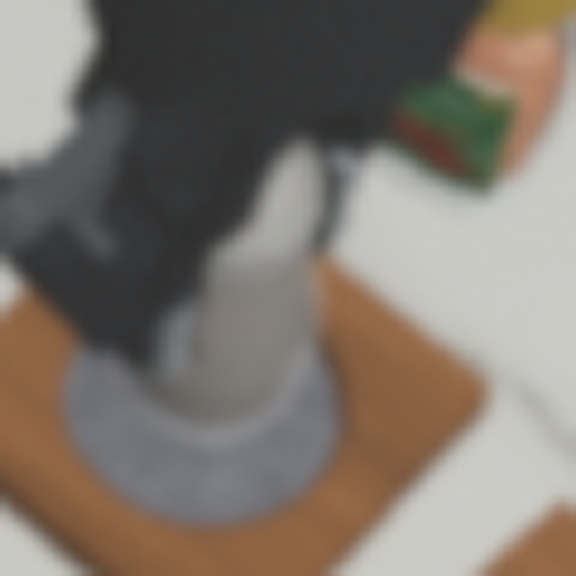

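The close-up shows the shaker's base near (230,420) over the recess, whose centre is near (205,430). That puts it about 3-4 mm towards +x/-y. I'll correct that and lower.

>>> play_rows --pt "3 -1 0 0 0 0 1" --pt "3 -1 4 0 0 0 1" --pt "3 -1 8 0 0 0 1" --pt "3 -1 12 0 0 0 1" --pt "3 -1 12 0 0 0 1"

```text
time: 5.55
position: [387.7, -203.5, 47.4]
ee_rot: [0.707, 0.707, -0.0, -0.001]
ft_force: [-0.3, -0.0, -1.2]
gripper_width: 0.428
finger_force: 60.1
```

>>> play_rows --pt "0 0 1.5 0 0 0 1" --pt "0 0 3 0 0 0 1" --pt "0 0 4 0 0 0 1" --pt "0 0 4 0 0 0 1"

```text
time: 5.88
position: [388.1, -203.8, 44.1]
ee_rot: [0.707, 0.707, -0.0, -0.0]
ft_force: [-0.3, -0.1, -1.3]
gripper_width: 0.434
finger_force: 60.1
```

>>> play_rows --pt "0 0 0.7 0 0 0 1" --pt "0 0 1.4 0 0 0 1" --pt "0 0 2 0 0 0 1" --pt "0 0 2 0 0 0 1"

```text
time: 6.22
position: [388.2, -203.8, 42.2]
ee_rot: [0.707, 0.707, -0.0, -0.0]
ft_force: [-0.4, -0.2, -1.3]
gripper_width: 0.431
finger_force: 60.1
```

>>> play_rows --pt "0 0 0.7 0 0 0 1" --pt "0 0 1.4 0 0 0 1" --pt "0 0 2 0 0 0 1" --pt "0 0 2 0 0 0 1"

```text
time: 6.55
position: [388.4, -204.1, 41.4]
ee_rot: [0.707, 0.707, -0.0, 0.0]
ft_force: [-5.7, 1.3, 21.8]
gripper_width: 0.429
finger_force: 63.8
```

Contact came at 41.4 mm, as predicted for the recess floor. I'll ease off and release.

>>> play_rows --pt "0 0 -0.8 0 0 0 1" --pt "0 0 -1 0 0 0 0.55" --pt "0 0 -1 0 0 0 0.3" --pt "0 0 -1 0 0 0 0" --pt "0 0 -1 0 0 0 0"

```text
time: 6.97
position: [388.2, -203.8, 41.2]
ee_rot: [0.707, 0.707, -0.0, -0.0]
ft_force: [0.1, 0.1, -0.7]
gripper_width: 0.858
finger_force: 0.0
```

>>> play_rows --pt "0 0 0 0 0 0 0" --pt "0 0 -30 0 0 0 0" --pt "0 0 -65 0 0 0 0" --pt "0 0 -100 0 0 0 0" --pt "0 0 -135 0 0 0 0"

```text
time: 7.38
position: [387.7, -203.5, 177.6]
ee_rot: [0.707, 0.707, -0.0, -0.0]
ft_force: [0.7, -0.1, -0.6]
gripper_width: 0.997
finger_force: 0.0
```

```bash
python3 snap.py scene 320 250 140 140 g5; python3 - <<'E'
from h import *
p=lambda *P:(proj("scene",[P])*4-[1280,1000])[0].round(1)
print(p(390,-207,96), p(390,-207,6))
E
```

```text
[215.3 203.6] [199.7 289.3]
```

View pics/g5.png

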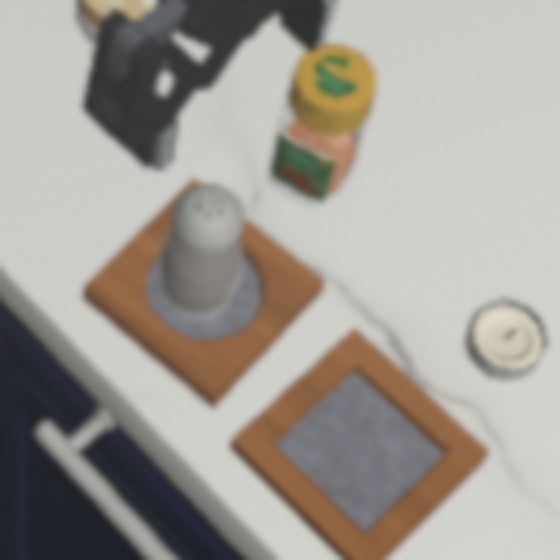

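The shaker stands upright in the recess, with its base near (202,280) and the recess centre near (205,290). The tea light and jar a are undisturbed. Next is jar a, which I'll grip by its cap.

>>> play_rows --pt "3 32 0 0 0 0 0" --pt "7 64 0 0 0 0 0" --pt "10 96 0 0 0 0 0" --pt "10 96 30 0 0 0 0" --pt "10 96 50 0 0 0 0"

```text
time: 7.85
position: [486.3, -193.7, 125.5]
ee_rot: [0.707, 0.708, 0.0, 0.001]
ft_force: [-1.3, 1.1, -0.6]
gripper_width: 1.0
finger_force: 0.0
```

>>> play_rows --pt "0 0 25 0 0 0 0" --pt "0 0 45 0 0 0 0" --pt "0 0 51 0 0 0 0" --pt "0 0 51 0 0 0 0" --pt "0 0 51 0 0 0 0"

```text
time: 8.27
position: [484.4, -193.9, 75.6]
ee_rot: [0.707, 0.707, -0.0, -0.0]
ft_force: [1.6, -0.4, -0.3]
gripper_width: 0.998
finger_force: 0.0
```

>>> play_rows --pt "0 0 0 0 0 0 0.35" --pt "0 0 0 0 0 0 0.45" --pt "0 0 0 0 0 0 0.55" --pt "0 0 0 0 0 0 0.7" --pt "0 0 0 0 0 0 1"

```text
time: 8.68
position: [484.9, -194.1, 76.5]
ee_rot: [0.707, 0.707, 0.0, 0.001]
ft_force: [-0.9, 0.5, 8.2]
gripper_width: 0.463
finger_force: 59.4
```

>>> play_rows --pt "0 0 0 0 0 0 1" --pt "0 0 0 0 0 0 1" --pt "0 0 0 0 0 0 1"

```text
time: 8.93
position: [485.0, -194.1, 76.5]
ee_rot: [0.707, 0.707, 0.0, 0.001]
ft_force: [-0.6, -0.5, 7.9]
gripper_width: 0.463
finger_force: 59.4
```

>>> play_rows --pt "0 0 -3 0 0 0 1" --pt "0 0 -8 0 0 0 1" --pt "0 0 -15 0 0 0 1" --pt "0 0 -20 0 0 0 1" --pt "0 0 -20 0 0 0 1"

```text
time: 9.35
position: [485.0, -194.1, 96.6]
ee_rot: [0.707, 0.707, 0.0, 0.001]
ft_force: [0.9, 0.1, -1.0]
gripper_width: 0.463
finger_force: 60.5
```

>>> play_rows --pt "0 0 -30 0 0 0 1" --pt "-15 -12 -50 0 0 0.05 1" --pt "-40 -32 -50 0 0 0.12 1" --pt "-65 -52 -50 0 0 0.2 1" --pt "-90 -72 -50 0 0 0.28 1"

```text
time: 9.77
position: [411.7, -284.5, 145.9]
ee_rot: [0.8, 0.6, 0.0, 0.001]
ft_force: [-0.2, 0.3, -0.6]
gripper_width: 0.459
finger_force: 61.1
```

>>> play_rows --pt "-20 -8 0 0 0 0.05 1" --pt "-41 -15 0 0 0 0.09 1" --pt "-41 -15 0 0 0 0.09 1" --pt "-41 -15 20 0 0 0.09 1" --pt "-41 -15 40 0 0 0.09 1"

```text
time: 10.18
position: [387.2, -319.9, 105.9]
ee_rot: [0.825, 0.565, 0.001, 0.002]
ft_force: [-1.4, 0.4, -1.2]
gripper_width: 0.462
finger_force: 61.1
```

>>> play_rows --pt "0 0 4 0 0 0 1" --pt "0 0 8 0 0 0 1" --pt "0 0 8 0 0 0 1" --pt "0 0 8 0 0 0 1"

```text
time: 10.52
position: [387.0, -319.1, 97.8]
ee_rot: [0.825, 0.565, 0.0, 0.0]
ft_force: [0.1, 0.1, -0.8]
gripper_width: 0.458
finger_force: 61.0
```

>>> play_rows --pt "0 0 4 0 0 0 1" --pt "0 0 8 0 0 0 1" --pt "0 0 11 0 0 0 1" --pt "0 0 13 0 0 0 1" --pt "0 0 13 0 0 0 1"

```text
time: 10.93
position: [386.2, -318.8, 83.8]
ee_rot: [0.825, 0.565, -0.0, -0.0]
ft_force: [0.2, 0.4, -1.7]
gripper_width: 0.457
finger_force: 61.0
```

>>> play_rows --pt "0 0 0.8 0 0 0 1" --pt "0 0 1.6 0 0 0 1" --pt "0 0 2.2 0 0 0 1" --pt "0 0 2.2 0 0 0 1"

```text
time: 11.27
position: [386.7, -319.2, 82.5]
ee_rot: [0.825, 0.565, 0.0, 0.0]
ft_force: [-1.0, 0.1, 4.1]
gripper_width: 0.461
finger_force: 61.6
```

>>> play_rows --pt "0 0 0 0 0 0 0.5" --pt "0 0 0 0 0 0 0.3" --pt "0 0 0 0 0 0 0" --pt "0 0 0 0 0 0 0" --pt "0 0 0 0 0 0 0"

```text
time: 11.68
position: [386.5, -319.0, 82.1]
ee_rot: [0.825, 0.565, -0.0, -0.0]
ft_force: [0.2, 0.2, 0.1]
gripper_width: 1.002
finger_force: 0.0
```

>>> play_rows --pt "0 0 -10 0 0 0 0" --pt "0 0 -40 0 0 0 0" --pt "0 0 -80 0 0 0 0" --pt "0 0 -110 0 0 -0.1 0" --pt "0 0 -110 0 0 -0.2 0"

```text
time: 12.1
position: [389.2, -321.3, 198.7]
ee_rot: [0.763, 0.646, 0.001, 0.005]
ft_force: [0.8, -1.7, 0.4]
gripper_width: 1.001
finger_force: 0.0
```

>>> play_rows --pt "0 0 0 0 0 -0.1 0" --pt "0 0 0 0 0 -0.17 0" --pt "0 0 0 0 0 -0.17 0"

```text
time: 12.35
position: [386.6, -319.1, 193.1]
ee_rot: [0.706, 0.708, 0.0, 0.001]
ft_force: [0.2, -0.0, -0.2]
gripper_width: 1.001
finger_force: 0.0
```

>>> play_rows --pt "35 12 0 0 0 0 0" --pt "70 24 0 0 0 0 0" --pt "105 36 0 0 0 0 0" --pt "140 48 0 0 0 0 0" --pt "175 60 0 0 0 0 0"

```text
time: 12.77
position: [446.6, -142.5, 192.5]
ee_rot: [0.708, 0.706, 0.0, 0.0]
ft_force: [0.6, -1.0, 0.2]
gripper_width: 1.003
finger_force: 0.0
```

>>> play_rows --pt "35 12 15 0 0 0 0" --pt "70 24 40 0 0 0 0" --pt "93 34 75 0 0 0 0" --pt "93 34 110 0 0 0 0" --pt "93 34 130 0 0 0 0"

```text
time: 13.18
position: [479.6, -49.1, 59.5]
ee_rot: [0.707, 0.707, -0.001, -0.001]
ft_force: [-1.2, -0.3, -0.4]
gripper_width: 1.001
finger_force: 0.0
```

>>> play_rows --pt "0 0 0 0 0 0 0" --pt "0 0 0 0 0 0 0"

```text
time: 13.35
position: [479.8, -50.9, 61.8]
ee_rot: [0.708, 0.707, -0.001, -0.001]
ft_force: [-1.4, -0.6, 0.8]
gripper_width: 0.996
finger_force: 0.0
```

>>> play_rows --pt "0 1 15 0 0 0 0" --pt "0 1 30 0 0 0 0" --pt "0 1 42 0 0 0 0" --pt "0 1 51 0 0 0 0" --pt "0 1 51 0 0 0 0"

```text
time: 13.77
position: [481.8, -51.5, 11.4]
ee_rot: [0.708, 0.707, 0.0, 0.0]
ft_force: [-1.2, 0.5, 0.5]
gripper_width: 0.998
finger_force: 0.0
```

>>> play_rows --pt "0 0 0 0 0 0 0.1" --pt "0 0 0 0 0 0 0.2" --pt "0 0 0 0 0 0 0.25" --pt "0 0 0 0 0 0 0.3" --pt "0 0 0 0 0 0 0.4"

```text
time: 14.18
position: [482.3, -51.2, 12.6]
ee_rot: [0.707, 0.707, 0.0, 0.001]
ft_force: [-3.3, 0.0, 14.4]
gripper_width: 0.7
finger_force: 61.3
```

>>> play_rows --pt "0 0 0 0 0 0 0.6" --pt "0 0 0 0 0 0 1" --pt "0 0 0 0 0 0 1" --pt "0 0 0 0 0 0 1"

```text
time: 14.52
position: [482.3, -51.2, 12.5]
ee_rot: [0.707, 0.707, 0.0, 0.001]
ft_force: [-2.0, 0.2, 15.8]
gripper_width: 0.697
finger_force: 61.3
```

>>> play_rows --pt "0 0 -3 0 0 0 1" --pt "0 0 -10 0 0 0 1" --pt "0 0 -20 0 0 0 1" --pt "0 0 -30 0 0 0 1" --pt "0 0 -30 0 0 0 1"

```text
time: 14.93
position: [482.9, -51.2, 43.3]
ee_rot: [0.707, 0.707, 0.001, 0.001]
ft_force: [1.0, -0.5, -0.7]
gripper_width: 0.696
finger_force: 64.6
```

>>> play_rows --pt "0 -10 -25 0 0 0 1" --pt "0 -25 -50 0 0 0 1" --pt "0 -45 -75 0 0 0 1" --pt "10 -65 -95 0 0 0 1" --pt "35 -85 -100 0 0 0 1"

```text
time: 15.35
position: [397.6, -17.1, 143.9]
ee_rot: [0.708, 0.706, 0.001, 0.002]
ft_force: [1.0, 0.7, -1.2]
gripper_width: 0.695
finger_force: 65.1
```

>>> play_rows --pt "35 -4 0 0 0 0 1" --pt "70 -5 0 0 0 0 1" --pt "105 -5 0 0 0 0 1" --pt "140 -5 0 0 0 0 1" --pt "175 -5 0 0 0 0 1"

```text
time: 15.77
position: [391.2, 160.7, 141.6]
ee_rot: [0.707, 0.707, 0.001, 0.0]
ft_force: [0.3, -0.4, -0.2]
gripper_width: 0.699
finger_force: 65.1
```

>>> play_rows --pt "35 0 0 0 0 0 1" --pt "70 0 0 0 0 0 1" --pt "105 0 0 0 0 0 1" --pt "140 0 0 0 0 0 1" --pt "162 0 0 0 0 0 1"

```text
time: 16.18
position: [391.4, 324.2, 141.5]
ee_rot: [0.707, 0.707, 0.001, -0.0]
ft_force: [-0.3, -0.1, 0.4]
gripper_width: 0.698
finger_force: 65.1
```

>>> play_rows --pt "0 0 0 0 0 0 1" --pt "0 0 0 0 0 0 1" --pt "0 0 0 0 0 0 1"

```text
time: 16.43
position: [391.0, 320.2, 140.9]
ee_rot: [0.707, 0.707, -0.001, 0.0]
ft_force: [0.3, 0.3, -0.7]
gripper_width: 0.698
finger_force: 65.1
```

>>> play_rows --pt "1 1 30 0 0 0 1" --pt "1 1 60 0 0 0 1" --pt "1 1 90 0 0 0 1" --pt "1 1 103 0 0 0 1" --pt "1 1 103 0 0 0 1"

```text
time: 16.85
position: [390.7, 319.0, 35.4]
ee_rot: [0.708, 0.707, -0.003, -0.0]
ft_force: [-0.3, 0.2, -1.6]
gripper_width: 0.7
finger_force: 65.1
```

>>> play_rows --pt "0 0 0 0 0 0 1" --pt "0 0 5 0 0 0 1" --pt "0 0 10 0 0 0 1" --pt "0 0 15 0 0 0 1" --pt "0 0 15 0 0 0 1"

```text
time: 17.27
position: [392.4, 321.8, 22.9]
ee_rot: [0.707, 0.707, 0.0, -0.0]
ft_force: [-0.2, 0.1, -0.2]
gripper_width: 0.697
finger_force: 65.1
```

>>> play_rows --pt "0 0 1 0 0 0 1" --pt "0 0 2 0 0 0 1" --pt "0 0 3 0 0 0 1" --pt "0 0 3 0 0 0 1"

```text
time: 17.6
position: [392.5, 322.0, 20.0]
ee_rot: [0.707, 0.707, 0.0, 0.0]
ft_force: [0.0, 0.1, 0.0]
gripper_width: 0.693
finger_force: 65.1
```

>>> play_rows --pt "0 0 0.7 0 0 0 1" --pt "0 0 1.4 0 0 0 1" --pt "0 0 1.8 0 0 0 1" --pt "0 0 1.8 0 0 0 1"

```text
time: 17.93
position: [392.5, 322.0, 18.7]
ee_rot: [0.707, 0.707, 0.0, 0.0]
ft_force: [-1.0, -1.2, 5.6]
gripper_width: 0.702
finger_force: 66.0
```

>>> play_rows --pt "0 0 0 0 0 0 0.25" --pt "0 0 0 0 0 0 0.15" --pt "0 0 0 0 0 0 0" --pt "0 0 0 0 0 0 0" --pt "0 0 0 0 0 0 0"

```text
time: 18.35
position: [392.5, 321.9, 18.2]
ee_rot: [0.707, 0.707, -0.0, 0.0]
ft_force: [-0.1, 0.1, 0.4]
gripper_width: 0.996
finger_force: 0.0
```

>>> play_rows --pt "0 0 -15 0 0 0 0" --pt "0 0 -50 0 0 0 0" --pt "0 0 -90 0 0 0 0" --pt "0 0 -130 0 0 0 0" --pt "0 0 -150 0 0 0 0"

```text
time: 18.77
position: [393.8, 323.0, 172.6]
ee_rot: [0.707, 0.707, 0.002, 0.0]
ft_force: [0.8, 0.5, 0.2]
gripper_width: 0.999
finger_force: 0.0
```

>>> play_rows --pt "-37 14 0 0 0 0 0" --pt "-74 28 0 0 0 0 0" --pt "-111 42 0 0 0 0 0" --pt "-148 56 0 0 0 0 0" --pt "-185 70 0 0 0 0 0"

```text
time: 19.18
position: [462.7, 135.3, 168.5]
ee_rot: [0.707, 0.707, 0.0, 0.0]
ft_force: [0.5, 0.7, -0.6]
gripper_width: 0.997
finger_force: 0.0
```

>>> play_rows --pt "-30 11 0 0 0 0 0" --pt "-60 22 0 0 0 0 0" --pt "-60 22 20 0 0 0 0" --pt "-60 22 40 0 0 0 0" --pt "-60 22 40 0 0 0 0"

```text
time: 19.6
position: [482.4, 75.8, 125.5]
ee_rot: [0.708, 0.707, -0.002, -0.001]
ft_force: [-2.0, 0.5, -0.5]
gripper_width: 0.999
finger_force: 0.0
```

Now the cap grasp on jar b, at TCP z about 75.5.

>>> play_rows --pt "0 0 0 0 0 0 0" --pt "0 0 20 0 0 0 0" --pt "0 0 40 0 0 0 0" --pt "0 0 52 0 0 0 0" --pt "0 0 52 0 0 0 0"

```text
time: 20.02
position: [483.6, 77.3, 75.4]
ee_rot: [0.707, 0.707, -0.001, -0.001]
ft_force: [-0.9, -0.7, 0.1]
gripper_width: 0.998
finger_force: 0.0
```

>>> play_rows --pt "0 0 0 0 0 0 0.35" --pt "0 0 0 0 0 0 0.45" --pt "0 0 0 0 0 0 0.55" --pt "0 0 0 0 0 0 0.7" --pt "0 0 0 0 0 0 1"

```text
time: 20.43
position: [485.4, 77.2, 77.7]
ee_rot: [0.707, 0.707, 0.001, 0.001]
ft_force: [-0.6, 0.6, 9.0]
gripper_width: 0.462
finger_force: 59.2
```

>>> play_rows --pt "0 0 0 0 0 0 1" --pt "0 0 0 0 0 0 1" --pt "0 0 0 0 0 0 1"

```text
time: 20.68
position: [485.5, 77.2, 77.7]
ee_rot: [0.707, 0.707, 0.001, 0.001]
ft_force: [-1.0, -0.9, 8.4]
gripper_width: 0.461
finger_force: 59.2
```

>>> play_rows --pt "0 0 -3 0 0 0 1" --pt "0 0 -8 0 0 0 1" --pt "0 0 -15 0 0 0 1" --pt "0 0 -20 0 0 0 1" --pt "0 0 -20 0 0 0 1"

```text
time: 21.1
position: [485.3, 77.1, 97.6]
ee_rot: [0.707, 0.707, 0.001, 0.001]
ft_force: [0.3, 0.0, -1.8]
gripper_width: 0.46
finger_force: 60.5
```

>>> play_rows --pt "0 -5 -30 0 0 0 1" --pt "0 -15 -60 0 0 0 1" --pt "0 -40 -70 0 0 0 1" --pt "5 -70 -70 0 0 0 1" --pt "20 -102 -70 0 0 0 1"

```text
time: 21.52
position: [382.3, 96.3, 167.1]
ee_rot: [0.708, 0.707, 0.001, 0.001]
ft_force: [-0.3, 0.8, -1.5]
gripper_width: 0.459
finger_force: 61.3
```

>>> play_rows --pt "30 0 0 0 0 -0.09 1" --pt "60 0 0 0 0 -0.18 1" --pt "85 0 0 0 0 -0.27 1" --pt "103 0 0 0 0 -0.36 1" --pt "103 0 0 0 0 -0.38 1"

```text
time: 21.93
position: [382.9, 202.8, 166.7]
ee_rot: [0.558, 0.83, 0.001, 0.0]
ft_force: [0.7, -0.5, -0.6]
gripper_width: 0.459
finger_force: 61.3
```

>>> play_rows --pt "0 0 0 0 0 0 1" --pt "0 0 0 0 0 0 1" --pt "0 0 25 0 0 0 1" --pt "0 0 50 0 0 0 1" --pt "0 0 50 0 0 0 1"

```text
time: 22.35
position: [380.1, 197.7, 113.2]
ee_rot: [0.562, 0.827, -0.003, -0.001]
ft_force: [-1.9, -1.1, -1.7]
gripper_width: 0.461
finger_force: 61.2
```

>>> play_rows --pt "0 0 0 0 0 0 1" --pt "0 0 0 0 0 0 1" --pt "0 0 0 0 0 0 1"

```text
time: 22.6
position: [383.4, 200.0, 117.5]
ee_rot: [0.561, 0.828, 0.001, 0.0]
ft_force: [-0.7, 0.8, -1.1]
gripper_width: 0.462
finger_force: 61.2
```

Now at (383.4, 200.0), on target. Descending 117.5 → 83.7.

>>> play_rows --pt "0 0 10 0 0 0 1" --pt "0 0 20 0 0 0 1" --pt "0 0 26 0 0 0 1" --pt "0 0 31 0 0 0 1" --pt "0 0 31 0 0 0 1"

```text
time: 23.02
position: [382.4, 199.9, 85.1]
ee_rot: [0.561, 0.828, -0.0, -0.0]
ft_force: [0.5, -0.5, -2.1]
gripper_width: 0.462
finger_force: 61.2
```

>>> play_rows --pt "0 0 0.7 0 0 0 1" --pt "0 0 1.4 0 0 0 1" --pt "0 0 2 0 0 0 1" --pt "0 0 2 0 0 0 1"

```text
time: 23.35
position: [382.9, 200.2, 83.8]
ee_rot: [0.561, 0.828, 0.0, 0.0]
ft_force: [0.3, 0.0, 3.6]
gripper_width: 0.456
finger_force: 61.7
```

>>> play_rows --pt "0 0 0 0 0 0 0.5" --pt "0 0 0 0 0 0 0.3" --pt "0 0 0 0 0 0 0" --pt "0 0 0 0 0 0 0" --pt "0 0 0 0 0 0 0"

```text
time: 23.77
position: [382.5, 200.0, 83.3]
ee_rot: [0.561, 0.828, -0.0, 0.0]
ft_force: [-0.8, 0.9, -0.3]
gripper_width: 1.002
finger_force: 0.0
```

>>> play_rows --pt "0 0 -10 0 0 0 0" --pt "0 0 -40 0 0 0 0" --pt "0 0 -80 0 0 0 0" --pt "0 0 -120 0 0 0 0" --pt "0 0 -150 0 0 0 0"

```text
time: 24.18
position: [382.8, 200.1, 236.2]
ee_rot: [0.561, 0.828, 0.001, 0.0]
ft_force: [0.5, 1.5, 0.2]
gripper_width: 1.0
finger_force: 0.0
```

>>> play_rows --pt "-35 0 0 0 0 0 0" --pt "-70 0 0 0 0 0 0" --pt "-105 0 0 0 0 0 0" --pt "-140 0 0 0 0 0 0" --pt "-175 0 0 0 0 0 0"

```text
time: 24.6
position: [447.6, 35.9, 233.5]
ee_rot: [0.561, 0.828, 0.0, 0.0]
ft_force: [1.0, 0.6, 0.1]
gripper_width: 1.0
finger_force: 0.0
```

```bash
python3 - <<'E'
import cv2,numpy as np
from workcell import ctrl
for n in("scene","top"): cv2.imwrite(f"pics/{n}9.png",ctrl.grab_frame(n)[:,:,::-1])
s=cv2.imread("pics/scene9.png");t=cv2.imread("pics/top9.png")
f=lambda i,x,y,w,h,W,H:cv2.resize(i[y:y+h,x:x+w],(W,H),interpolation=cv2.INTER_CUBIC)
cv2.imwrite("pics/end.png",np.vstack([np.hstack([f(s,195,130,130,100,400,300),f(s,330,240,130,100,400,300)]),np.hstack([f(t,165,185,120,90,400,300),f(t,370,185,120,90,400,300)])]))
E
```

```text
(no output)
```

View pics/end.png

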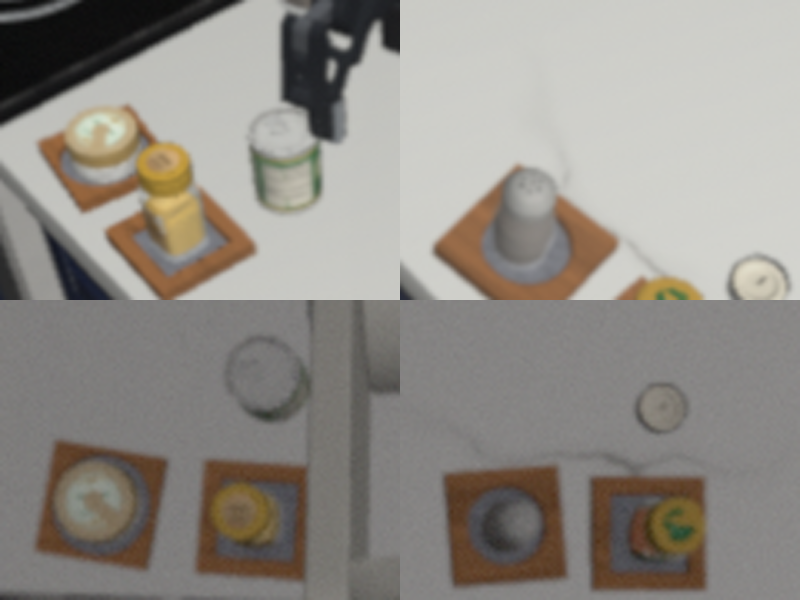

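The final picture shows all four seasonings upright and seated in their recesses: pot (95,505), jar b (240,510), shaker (513,525) and jar a (677,525). The tin and tea light have not moved, so I'm handing in.

```bash
python3 -c "
from workcell import ctrl
print(ctrl.hand_in())"
```

```text
the job is handed in; nothing more can be done
None
```

All four seasonings are upright on the floors of their recesses, with the tin and tea light where they stood. I handed the job in after about 25 s of robot time; the hand-in gave no verdict.

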